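# Take the tall stop off the tube gauge

## Robot

A 6-joint arm with a two-finger parallel gripper is mounted at the origin on the work surface. World frame = base frame: x ahead of the robot, y to its left, z up, the work surface at z = 0. Lengths are in m, angles in rad, forces in N, time in s.
With the tool pointing down it reaches from about 0.35 to 0.725 m from the base axis. Payload 6 kg.
Tool frame: the origin (TCP) lies midway between the tips of the shut fingers; the grasp point (between the pads) lies 19 mm behind it; z points along the fingers, y is the direction in which the jaws open and shut (so a half turn about z gives the same grasp; the last joint's range is limited). The gripper opens to 85 mm and grips with 20 to 120 N. Pads are 22 mm wide; open, the fingers measure 114 mm over their backs; the gripper's body (76 mm by 85 mm) begins 54 mm behind the grasp point. The pads swing forward as they close: fully open they stand 13 mm farther back than shut.
Start: joints at [-0.894, 0.04, 0.085, 0, -1.615, -0.334], TCP at [0.202, -0.565, 0.231] pointing down, gripper open.
Joint ranges: [-2.56, 2.56], [-1.29, 2.01], [-1.08, 1.49], [-3.29, 1.98], [-2.81, -0.18], [-2.99, 2.99]. Speed limits (rad/s): [2.57, 2.57, 3.01, 3.14, 3.14, 3.14].

## Interface

Orientations are given as a 3x3 rotation matrix whose columns are the frame's x, y, z axes.
In Python, from plant import ctrl, grab_frame, spotter gives the robot as it stands.
- The arm moves only by the shell command python3 -m handwheel 'ROWS' [FORCE]. ROWS is JSON, a list of rows, each a list of 7 numbers: the closure, from 0 (fully open) to 1 (shut), then the shift along the world's x, y, z each as a share of 4 cm, from -1 to 1, then the turn, a rotation vector about the world's x, y, z each as a share of 0.08 rad, from -1 to 1. A call has 1 to 12 rows; each row shifts and turns the pose as measured when the row begins; what a row does not reach is not made up. A row lasts 1/8 s, in which the tool goes at most 62.5 mm and 10.7 degrees, less where a joint would pass 70% of its speed; a pose out of reach is approached as far as the arm can. A call with a number of a shift or a turn outside -1 to 1 is refused whole. A call with a gripper value outside its range is refused whole. The fingers move at their own pace and stop on an object; FORCE is the grip in N (left out, the last holds). Time passes only in rows, so rows that do not move let the fingers close. It gives the time, the measured TCP pose, the force and the opening at its end, in the units of the state.
- ctrl.state(): the state, without advancing time (a new reading comes with each control period).
- grab_frame(name): name is "scene" or "top" or "wrist"; returns a dict with "frame" (400x640x3 uint8, red, green, blue), "range_z" (400x640 float32, m along the optical axis (not along the pixel's ray), 0 where there is no reading), "fx", "fy", "cx", "cy" (pixels), "rvec" (rotation vector, rad) and "tvec" (3), from world to camera coordinates, as OpenCV has them; the wrist camera has in their place "hand_eye" (4x4, takes a point from camera to tool coordinates, whose origin is the TCP and whose axes are the flange's). Camera axes: x right, y down, z forward; pixel columns grow to the right and rows downward; lengths in m; the calibration is good to about 2 mm. A picture is of the moment at which its call begins: read the wrist's pose just before it.
- ctrl.close_job(): hands the job in, once; it reports no verdict.
Trained networks look in the newest picture that a camera, given by its name, has taken for a name from the list of things; names that differ only in an ending like _2 or _b are one class to them, and where a whole thing is asked for, a point or a joint stands for the part that bears it (a point fixed in the world has none). Each returns a list of dicts, best first, with "p" (0 to 1); they miss things now and then, are a little off and sometimes report something else, mostly with a low value. They report only what shows in the picture. A call takes as long as a camera call. They do not tell look-alikes from the thing itself.
- spotter.recognise(camera, target): "uv" ([column, row] in pixels, amid what is visible of it).
- spotter.place_of(camera, target): "uv" ([column, row] in pixels: a listed point, or the origin of a listed thing).
The state is a dict: "time_s": time; "joint_positions": joint angles; "qd": joint speeds; "tau": joint torques, N m; "position": TCP position; "ee_rot": TCP orientation; "contact_force": force on the tool from outside, world axes, zero at the start; "moment": the same for the moment, N m; "width": finger opening in m.
Only numpy, scipy, OpenCV 4.12 (cv2) and the standard library are available. Lean on these libraries where they do the work, as an engineer would, in place of code of your own. Each camera call takes 0.05 s, during which the arm holds its last target.

## Task

We are changing over to thin mailing tubes: slide the tall stop along the gauge's T-track to the open end on its own side, lift it off there and set it down standing upright in the empty shallow plywood tray, without dropping it. Leave the low stop where it is on the track.

Things in the scene. Friction and masses are not known exactly. Their poses are not given: they have to be found in the camera images.
- gauge: Fixed board 100 x 330 mm with an aluminium T-track along it. Origin on the bench under the track's middle; y along the track, z up. Slot floor 12 mm above the bench. Lips (top 26 mm up) hold the feet down only for y -110 to 110; beyond, at each end, 55 mm of bare floor is the open end: a stop whose foot is wholly past the lips lifts straight off. Fence 30 mm high at x 39 to 53, y -110 to 110.
- tall_stop_mid (a point): Centre of the tall stop (96 mm high, 0.2 kg), 48 mm above its foot's underside: wooden upright on a dark steel base, in the track on either side of its middle, free to slide; 2 mm side play, 4 mm up. Axes start as the gauge's. Foot 36 (x) x 44 mm (y, along track). Base 44 x 44: 16 to 26 mm above the underside; upright, the grip, from 26 to 96 mm, 44 mm across the track, 24 mm thick along it.
- low_stop_mid (a point): Centre of the low stop, 25 mm above its foot's underside: same make and base but only 50 mm high, in the same track on the other side of its middle. It stays where it is.
- tray: Empty shallow plywood tray, fixed on the bench left or right in front of the gauge: 140 (x) x 170 mm (y) outside, walls 22 mm high and 5 mm thick, floor 5 mm thick. Origin at the centre of its underside, z up. On the other side is a cardboard carton of like size, 45 mm high, with white tube end caps: not for the stop.
There are look-alikes about, which are no part of the job. Leave any green look-alike of the tray alone.

How it is judged:
On the way:
1. the tall stop has been slid along the track into an open end, beyond the lips, still down on the track ((y of tall_stop_mid in the frame of gauge above 0.126 m or y of tall_stop_mid in the frame of gauge below -0.126 m) and z of tall_stop_mid in the frame of gauge below 0.072 m and x of tall_stop_mid in the frame of gauge between -0.025 and 0.025 m), for 0.02 s.
At the end, for the whole second after the job is handed in: The tall stop stands on the tray's floor inside its walls, upright within 10 degrees, at rest and released; the low stop is within 20 mm of where it was (x of tall_stop_mid in the frame of tray between -0.055 and 0.055 m and y of tall_stop_mid in the frame of tray between -0.07 and 0.07 m and z of tall_stop_mid in the frame of tray below 0.062 m and angle between tall_stop_mid's own z axis and vertical below 0.17 rad and linear speed of tall_stop below 0.02 m/s and distance of low_stop_mid from where it was at the start of the episode below 0.02 m and contact force between tall_stop and the fingers below 0.05 N); the robot touches nothing.
It fails at once if the tall stop was dropped: let go while its foot was more than about 40 mm above the bench (height (world z) of tall_stop_mid above 0.09 m and contact force between tall_stop and the fingers below 0.02 N and contact force between tall_stop and the arm below 0.02 N).
It also fails if it takes over 42 s, if anything falls off the work surface, if the arm or the gripper's body presses on something with over 40 N, if the wrist force passes 120 N, or if a joint passes its speed limit or range.

## Working session

There is one attempt and no reset: what is moved stays moved. The work goes in short steps, Python scripts to look and compute and a shell command to move; the robot and the scene stay as the last step left them, time stands still between calls to the robot, and variables do not carry over. Pictures are saved under pics/ and viewed, and the job is handed in when it is done.

```bash
ls; mkdir -p pics; cat > h.py <<'E'
import numpy as np, cv2
from plant import ctrl, grab_frame, spotter
def shot(name, fn=None):
    s=ctrl.state(); f=grab_frame(name)
    if fn: cv2.imwrite('pics/'+fn, f['frame'][:,:,::-1])
    f['st']=s; return f
def cam2world(f):
    if 'hand_eye' in f:
        T=np.eye(4);T[:3,:3]=np.array(f['st']['ee_rot']);T[:3,3]=f['st']['position']
        return T@np.array(f['hand_eye'])
    R=cv2.Rodrigues(np.array(f['rvec'],float))[0];T=np.eye(4);T[:3,:3]=R.T;T[:3,3]=-R.T@np.array(f['tvec']).ravel();return T
def cloud(f):
    z=f['range_z'].astype(float);v,u=np.mgrid[:z.shape[0],:z.shape[1]]
    P=np.stack([(u-f['cx'])/f['fx']*z,(v-f['cy'])/f['fy']*z,z],-1)
    T=cam2world(f);W=P@T[:3,:3].T+T[:3,3];W[z<=0]=np.nan;return W
def onplane(f,uv,h):
    T=cam2world(f);d=T[:3,:3]@np.array([(uv[0]-f['cx'])/f['fx'],(uv[1]-f['cy'])/f['fy'],1]);o=T[:3,3]
    return o+d*(h-o[2])/d[2]
E
python3 - <<'E'
from h import *
for n in ['scene','top']:
    f=shot(n,n+'0.png');W=cloud(f)
    for t in ['gauge','tall_stop_mid','low_stop_mid','tray']:
        for r in spotter.place_of(n,t)[:3]:
            u,v=map(int,r['uv']); print(n,t,round(r['p'],2),u,v,W[v,u].round(3) if 0<=v<400 and 0<=u<640 else '')
print(ctrl.state()['time_s'])
E
```

```text
pics
scene gauge 0.96 296 252 [0.637 0.021 0.029]
scene gauge 0.34 282 234 [ 0.63  -0.047  0.045]
scene tall_stop_mid 0.94 315 239 [0.609 0.065 0.082]
scene low_stop_mid 0.54 282 231 [ 0.627 -0.051  0.051]
scene tray 0.86 312 191 [ 0.385 -0.213  0.004]
scene tray 0.77 296 152 [ 0.256 -0.458  0.004]
top gauge 0.66 290 145 [0.61  0.003 0.013]
top tall_stop_mid 0.6 272 145 [0.593 0.052 0.109]
top low_stop_mid 0.6 315 139 [ 0.62  -0.075  0.062]
top tray 0.94 359 217 [ 0.383 -0.215  0.003]
top tray 0.74 435 263 [ 0.28  -0.3    0.607]
0.5
```

View pics/scene0.png

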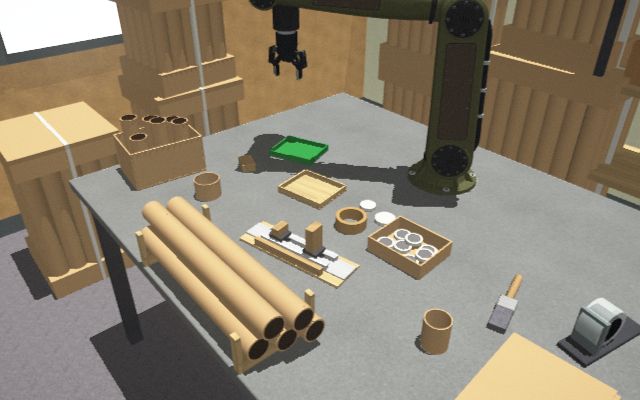

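View pics/top0.png

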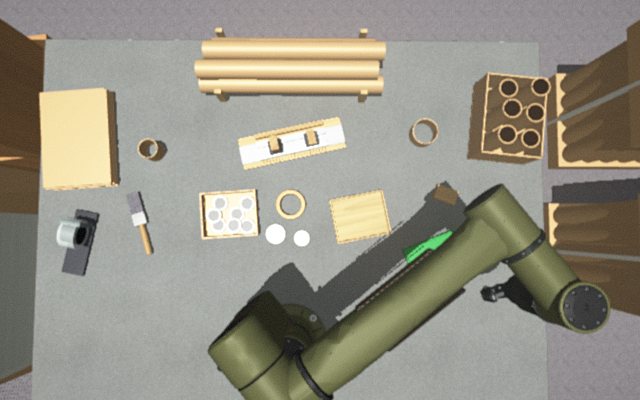

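Scene: the plywood tray is at top (359,217), the tall stop at (272,145) to the left (+y), and the low stop at (312,138). The green tray at (430,245) is the look-alike. Next I'll measure them precisely.

```bash
python3 - <<'E'
from h import *
f=shot('top');W=cloud(f)
def fit(box,z0,z1,lab):
    m=(W[...,0]>box[0])&(W[...,0]<box[1])&(W[...,1]>box[2])&(W[...,1]<box[3])&(W[...,2]>z0)&(W[...,2]<z1)
    P=W[m]; r=cv2.minAreaRect(P[:,:2].astype(np.float32)*1000)
    print(lab,len(P),np.round(r[0],1),np.round(r[1],1),round(r[2],2),P[:,2].round(3).min(),np.median(P[:,2]).round(4),np.median(P[:,:2],axis=0).round(3))
fit((.48,.75,-.2,.22),.007,.2,'gauge')
fit((.48,.75,-.2,.22),.095,.13,'tall')
fit((.48,.75,-.2,.22),.052,.075,'low')
fit((.48,.75,-.2,.22),.027,.034,'fence?')
fit((.29,.48,-.33,-.1),.006,.03,'tray')
fit((.29,.48,-.33,-.1),.016,.03,'traywalls')
im=f['frame'][100:260,190:450,::-1];cv2.imwrite('pics/topz.png',cv2.resize(im,None,fx=3,fy=3,interpolation=cv2.INTER_CUBIC))
g=shot('scene');im=g['frame'][160:300,220:400,::-1];cv2.imwrite('pics/scz.png',cv2.resize(im,None,fx=4,fy=4,interpolation=cv2.INTER_CUBIC))
E
```

```text
gauge 2992 [615.7   9.4] [417.6 269.4] 89.84 0.007 0.0165 [ 0.617 -0.001]
tall 127 [602.8  48.2] [45.  23.8] 13.02 0.096 0.1079 [0.602 0.047]
low 126 [616.   -8.9] [ 44.9 136.8] 12.87 0.053 0.0616 [ 0.626 -0.063]
fence? 467 [ 6.263e+02 -4.000e-01] [ 82.7 218.7] 12.65 0.027 0.0296 [0.639 0.003]
tray 1137 [ 385.1 -214.6] [185.8 226.7] 0.13 0.006 0.0089 [ 0.386 -0.221]
traywalls 301 [ 386.6 -216.5] [140.  170.1] 11.19 0.016 0.0217 [ 0.386 -0.22 ]
```

View pics/topz.png

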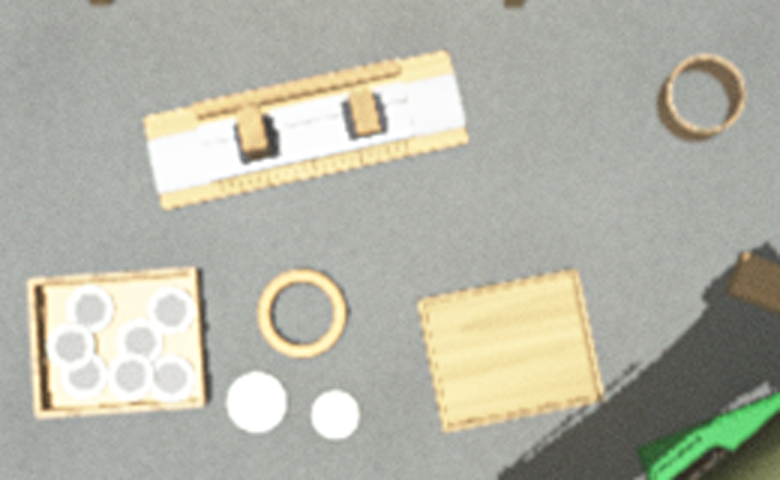

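View pics/scz.png

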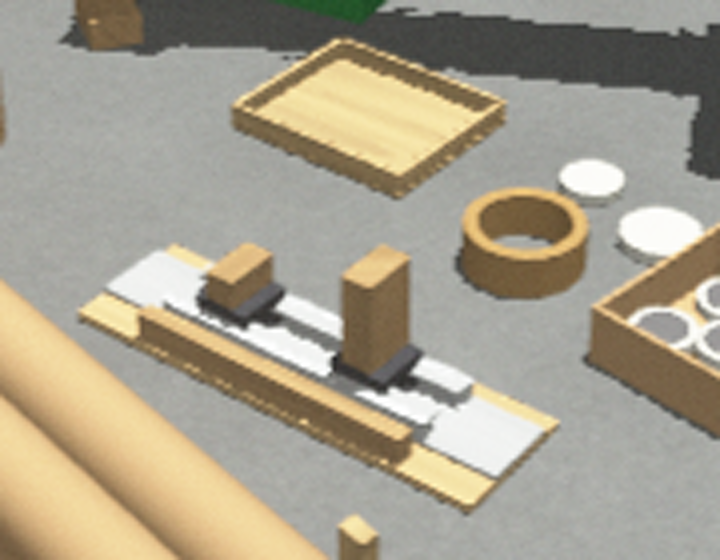

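```bash
python3 - <<'E'
from h import *
np.set_printoptions(suppress=True)
f=shot('top');W=cloud(f)
a=np.radians(12.8);ex=np.array([np.cos(a),np.sin(a)]);ey=np.array([-np.sin(a),np.cos(a)])
o=np.array([.605,0.0])
G=np.stack([(W[...,:2]-o)@ex,(W[...,:2]-o)@ey],-1)
m=(abs(G[...,0])<.08)&(abs(G[...,1])<.20)
def fit(z0,z1,lab,mm=m):
    k=mm&(W[...,2]>z0)&(W[...,2]<z1);P=W[k][:,:2];g=G[k]
    c=cv2.connectedComponentsWithStats(k.astype(np.uint8))
    i=1+np.argmax(c[2][1:,4]);k=c[1]==i;P=W[k][:,:2]
    r=cv2.minAreaRect(P.astype(np.float32)*1000);print(lab,len(P),np.round(r[0],1),np.round(r[1],1),round(r[2],2), np.percentile(G[k],[1,99],axis=0).round(3).tolist())
fit(.005,.13,'board'); fit(.027,.034,'fence',m&(G[...,0]>.022));fit(.1,.13,'tall'); fit(.057,.07,'low',m&(G[...,1]<0)); fit(.023,.0275,'lips')
s=ctrl.state();print(np.round(s['position'],3),np.round(s['ee_rot'],3).tolist(),s['width'],s['time_s'])
E
```

```text
board 3126 [618.1  -1.7] [113.3 337. ] 11.84 [[-0.036, -0.167], [0.062, 0.157]]
fence 135 [649.9  47.9] [ 14.8 135.3] 12.41 [[0.047, -0.029], [0.062, 0.104]]
tall 118 [603.1  48.3] [43.6 23.5] 12.97 [[-0.013, 0.036], [0.03, 0.059]]
low 106 [628.4 -63.7] [43.8 23.8] 13.05 [[-0.013, -0.079], [0.031, -0.055]]
lips 80 [633.7  -2.6] [18.1 72.6] 11.78 [[0.019, -0.045], [0.037, 0.026]]
[ 0.202 -0.565  0.231] [[-0.942, -0.336, -0.0], [-0.336, 0.942, 0.0], [0.0, 0.0, -1.0]] 0.08512888858536981 0.65
```

```bash
python3 -m handwheel '[[0,0.5,0.9,0,0,0,-0.75],[0,0.6,0.95,0,0,0,-0.75],[0,0.62,0.95,0,0,0,0],[0,0.62,0.95,0,0,0,0],[0,0.62,0.95,0,0,0,0],[0,0.62,0.95,0,0,0,0],[0,0.62,0.95,0,0,0,0],[0,0.62,0.95,0,0,0,0],[0,0.62,0.95,0,0,0,0],[0,0.62,0.95,0,0,0,0],[0,0.62,0.95,0,0,0,0],[0,0.62,0.95,0,0,0,0]]' 60
```

```text
time_s: 2.15
position: [0.4989, -0.0974, 0.2324]
ee_rot: [[-0.977, -0.212, 0.005], [-0.212, 0.977, 0.0], [-0.005, -0.001, -1.0]]
contact_force: [0.7, -1.6, -0.1]
width: 0.0855
```

```bash
python3 -m handwheel '[[0,0.65,0.9,0,0,0,0],[0,0.65,0.9,0,0,0,0],[0,0.65,0.9,0,0,0,0],[0,0.4,0.6,0,0,0,0],[0,0.2,0.3,0,0,0,0],[0,0,0,0,0,0,0]]'; python3 - <<'E'
from h import *
np.set_printoptions(suppress=True)
f=shot('wrist','w1.png');W=cloud(f)
print(f['st']['position'],f['st']['ee_rot'])
m=(W[...,2]>.1)&(W[...,2]<.115)&(np.linalg.norm(W[...,:2]-[.603,.048],axis=-1)<.05)
if m.sum()>20:
  r=cv2.minAreaRect(W[m][:,:2].astype(np.float32)*1000);print(m.sum(),r,np.median(W[m][:,2]))
E
```

```text
time_s: 2.9
position: [0.6043, 0.0542, 0.2319]
ee_rot: [[-0.976, -0.216, 0.005], [-0.216, 0.976, 0.0], [-0.005, -0.001, -1.0]]
contact_force: [-0.3, -0.2, -0.1]
width: 0.0855
[0.60427461 0.05420961 0.23187971] [[-0.97643604 -0.21575018  0.00495273]
 [-0.21575222  0.97644814  0.00012454]
 [-0.00486295 -0.00094696 -0.99998773]]
1057 ((599.5140380859375, 49.51178741455078), (43.58536911010742, 23.992685317993164), 12.805048942565918) 0.1079627039114689
```

View pics/w1.png

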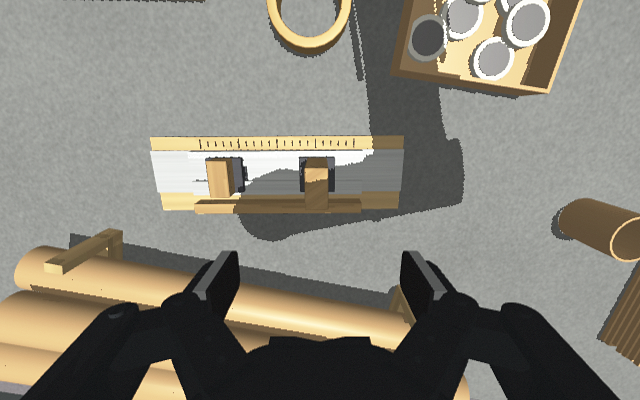

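The wrist picture shows the tall stop at (317,182) between the jaws, with the low stop clear at (218,178). I'll descend and grip.

```bash
python3 -m handwheel '[[0,-0.08,-0.13,-0.9,0,0,0],[0,0,0,-0.95,0,0,0],[0,0,0,-0.95,0,0,0],[0,0,0,-0.7,0,0,0],[0,0,0,-0.5,0,0,0],[0,0,0,-0.1,0,0,0],[0,0,0,0,0,0,0]]'
```

```text
time_s: 3.82
position: [0.5988, 0.0406, 0.0693]
ee_rot: [[-0.978, -0.208, 0.014], [-0.208, 0.978, 0.002], [-0.014, -0.001, -1.0]]
contact_force: [-0.3, 0.1, 0.6]
width: 0.0853
```

```bash
python3 -m handwheel '[[0,0.05,0.22,-0.05,0,0.18,0.15],[0,0,0,0,0,0,0]]'; python3 -m handwheel '[[0.3,0,0,0,0,0,0],[0.5,0,0,0,0,0,0],[0.8,0,0,0,0,0,0],[1,0,0,0,0,0,0],[1,0,0,0,0,0,0]]' 60
```

```text
time_s: 4.08
position: [0.6019, 0.0499, 0.0697]
ee_rot: [[-0.975, -0.22, 0.002], [-0.22, 0.975, 0.003], [-0.002, 0.002, -1.0]]
contact_force: [-0.2, 0.2, 0.4]
width: 0.0857
time_s: 4.7
position: [0.6025, 0.0503, 0.0707]
ee_rot: [[-0.975, -0.221, 0.003], [-0.221, 0.975, 0.003], [-0.004, 0.002, -1.0]]
contact_force: [0.4, 0.1, -0.5]
width: 0.0234
```

```bash
python3 -m handwheel '[[1,-0.08,0.36,0,0,0,0],[1,-0.08,0.36,0,0,0,0],[1,-0.08,0.36,0,0,0,0],[1,0,0,0,0,0,0]]'
```

```text
time_s: 5.2
position: [0.592, 0.0963, 0.0707]
ee_rot: [[-0.975, -0.221, 0.003], [-0.221, 0.975, 0.003], [-0.004, 0.002, -1.0]]
contact_force: [-0.4, 1.6, 0.1]
width: 0.024
```

```bash
python3 -m handwheel '[[1,-0.08,0.36,0,0,0,0],[1,-0.08,0.36,0,0,0,0],[1,-0.04,0.2,0,0,0,0],[1,0,0,0,0,0,0]]'; python3 - <<'E'
from h import *
np.set_printoptions(suppress=True)
f=shot('scene','s2.png');im=f['frame'][160:300,220:400,::-1];cv2.imwrite('pics/s2z.png',cv2.resize(im,None,fx=4,fy=4,interpolation=cv2.INTER_CUBIC))
E
```

```text
time_s: 5.7
position: [0.5834, 0.1359, 0.0706]
ee_rot: [[-0.975, -0.222, 0.003], [-0.222, 0.975, 0.003], [-0.004, 0.002, -1.0]]
contact_force: [0.7, 0.1, 0.5]
width: 0.0235
```

View pics/s2z.png

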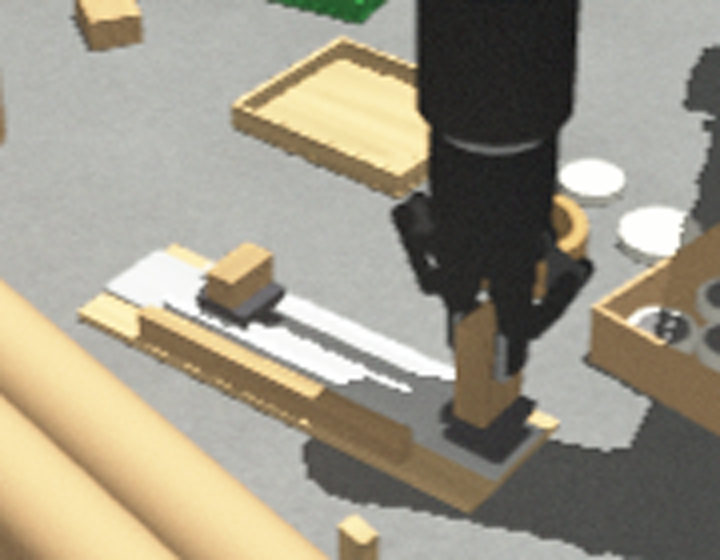

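The crop shows the stop's base at about (490,430), beyond the fence and lip end at about (410,440) and still on the board. I'll lift gently while watching the force.

```bash
python3 -m handwheel '[[1,0,0,0.1,0,0,0],[1,0,0,0.15,0,0,0],[1,0,0,0.2,0,0,0]]'; python3 -m handwheel '[[1,0,0,0,0,0,0]]'
```

```text
time_s: 6.12
position: [0.5825, 0.135, 0.0879]
ee_rot: [[-0.975, -0.221, -0.0], [-0.221, 0.975, 0.002], [-0.0, 0.002, -1.0]]
contact_force: [0.3, 0.1, -1.8]
width: 0.0235
time_s: 6.25
position: [0.5831, 0.135, 0.0891]
ee_rot: [[-0.975, -0.22, 0.002], [-0.22, 0.975, 0.003], [-0.002, 0.002, -1.0]]
contact_force: [0.3, -0.2, -2.5]
width: 0.0237
```

```bash
python3 -m handwheel '[[1,0,0,0.4,0,0,0],[1,0,0,0.7,0,0,0],[1,0,0,0.6,0,0,0],[1,-0.1,-0.2,0.1,0,0,0],[1,-0.3,-0.5,0,0,0,0],[1,-0.4,-0.73,0,0,0,0],[1,-0.4,-0.73,0,0,0,0],[1,-0.4,-0.73,0,0,0,0],[1,-0.4,-0.73,0,0,0,0],[1,-0.4,-0.73,0,0,0,0],[1,-0.4,-0.73,0,0,0,0]]'
```

```text
time_s: 7.62
position: [0.4637, -0.0759, 0.1619]
ee_rot: [[-0.975, -0.222, -0.003], [-0.222, 0.975, 0.003], [0.002, 0.003, -1.0]]
contact_force: [0.0, -0.5, -1.8]
width: 0.0234
```

```bash
python3 -m handwheel '[[1,-0.4,-0.7,0,0,0,0],[1,-0.4,-0.7,0,0,0,0],[1,-0.4,-0.7,0,0,0,0],[1,-0.35,-0.6,0,0,0,0],[1,-0.2,-0.3,0,0,0,0],[1,0,0,0,0,0,0]]'; python3 - <<'E'
from h import *
f=shot('scene','s3.png');f=shot('wrist','w3.png')
for r in spotter.place_of('wrist','tray')[:2]: print(r,onplane(f,r['uv'],0.0))
E
```

```text
time_s: 8.38
position: [0.3865, -0.2018, 0.1593]
ee_rot: [[-0.976, -0.218, -0.004], [-0.218, 0.976, 0.004], [0.003, 0.005, -1.0]]
contact_force: [-0.6, -0.8, -2.6]
width: 0.0234
{'uv': [305.5, 180.5], 'p': 0.86} [ 0.38300769 -0.2174456   0.        ]
```

View pics/w3.png

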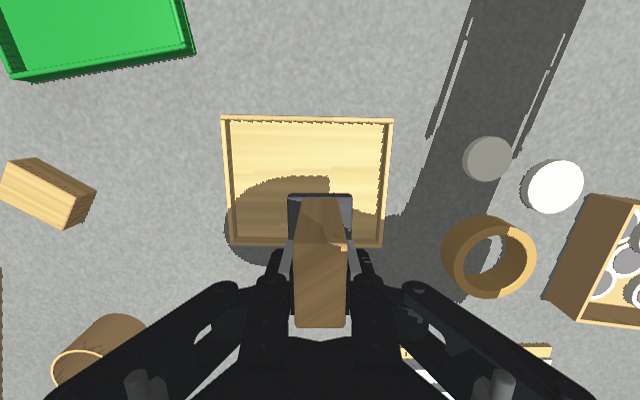

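View pics/s3.png

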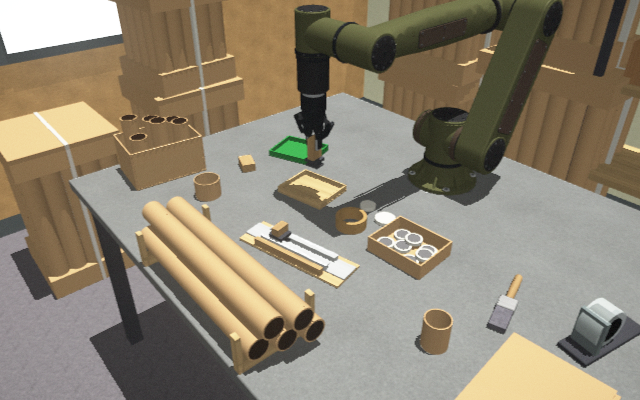

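The wrist picture shows the plywood tray under the stop, centred at about (306,181). The green tray is well away at the upper left. Next: a small y correction, then descend.

```bash
python3 -m handwheel '[[1,0,-0.35,0,0,0,0.07],[1,0,0,-0.4,0,0,0],[1,0,0,-0.6,0,0,0],[1,0,0,-0.5,0,0,0],[1,0,0,-0.3,0,0,0],[1,0,0,-0.2,0,0,0],[1,0,0,0,0,0,0]]'
```

```text
time_s: 9.4
position: [0.3882, -0.2108, 0.073]
ee_rot: [[-0.973, -0.23, -0.007], [-0.231, 0.973, 0.006], [0.005, 0.008, -1.0]]
contact_force: [0.3, -0.3, -1.2]
width: 0.0235
```

```bash
python3 -m handwheel '[[1,0,-0.08,-0.1,0,-0.08,0],[1,0,0,-0.06,0,0,0],[1,0,0,0,0,0,0]]';python3 -m handwheel '[[1,0,0,-0.05,0,0,0],[1,0,0,0,0,0,0]]'
```

```text
time_s: 9.78
position: [0.3891, -0.2144, 0.0677]
ee_rot: [[-0.973, -0.231, 0.002], [-0.23, 0.973, 0.006], [-0.004, 0.005, -1.0]]
contact_force: [-0.3, -0.7, -1.9]
width: 0.0231
time_s: 10.02
position: [0.3893, -0.2145, 0.0659]
ee_rot: [[-0.973, -0.23, 0.003], [-0.23, 0.973, 0.005], [-0.004, 0.005, -1.0]]
contact_force: [-0.2, -0.2, -2.4]
width: 0.0234
```

```bash
python3 -m handwheel '[[1,0,0,-0.06,0,0,0],[1,0,0,0,0,0,0]]';python3 -m handwheel '[[1,0,0,-0.04,0,0,0],[1,0,0,0,0,0,0]]'
```

```text
time_s: 10.28
position: [0.3895, -0.2146, 0.0637]
ee_rot: [[-0.973, -0.23, 0.004], [-0.23, 0.973, 0.005], [-0.005, 0.004, -1.0]]
contact_force: [0.1, -0.1, -2.2]
width: 0.0228
time_s: 10.52
position: [0.3899, -0.2146, 0.0638]
ee_rot: [[-0.973, -0.231, 0.005], [-0.231, 0.973, 0.005], [-0.006, 0.004, -1.0]]
contact_force: [-1.0, 0.4, -2.6]
width: 0.023
```

```bash
python3 -m handwheel '[[1,0,0,-0.07,0,0,0],[1,0,0,0,0,0,0]]';python3 -m handwheel '[[1,0,0,-0.06,0,0,0],[1,0,0,-0.02,0,0,0]]'
```

```text
time_s: 10.78
position: [0.3906, -0.2147, 0.0639]
ee_rot: [[-0.973, -0.231, 0.006], [-0.231, 0.973, 0.004], [-0.007, 0.002, -1.0]]
contact_force: [0.7, 0.5, -1.3]
width: 0.0233
time_s: 11.02
position: [0.3911, -0.2148, 0.0636]
ee_rot: [[-0.973, -0.232, 0.008], [-0.232, 0.973, 0.003], [-0.008, 0.001, -1.0]]
contact_force: [-2.9, 2.5, 5.5]
width: 0.0237
```

Contact: z stopped at 0.0637, as predicted, and the force turned upward. I'll release and retreat straight up.

```bash
python3 -m handwheel '[[0.75,0,0,0,0,0,0],[0.6,0,0,0,0,0,0],[0.4,0,0,0,0,0,0],[0,0,0,0,0,0,0],[0,0,0,0,0,0,0],[0,0,0,0,0,0,0]]';python3 -m handwheel '[[0,0,0,0.3,0,0,0],[0,0,0,0.6,0,0,0],[0,0,0,0.9,0,0,0],[0,0,0,0.9,0,0,0],[0,0,0,0.9,0,0,0],[0,0,0,0.5,0,0,0],[0,0,0,0,0,0,0]]'; python3 - <<'E'
from h import *
f=shot('wrist','w4.png');W=cloud(f)
m=(W[...,2]>.09)&(W[...,2]<.11)&(np.linalg.norm(W[...,:2]-[.387,-.2165],axis=-1)<.07)
if m.sum()>20: print(m.sum(),cv2.minAreaRect(W[m][:,:2].astype(np.float32)*1000),np.percentile(W[m][:,2],[2,50,98]))
g=shot('scene','s4.png');im=g['frame'][130:290,220:400,::-1];cv2.imwrite('pics/s4z.png',cv2.resize(im,None,fx=3.7,fy=3.7,interpolation=cv2.INTER_CUBIC))
f=shot('top');W=cloud(f)
m=(W[...,2]>.057)&(W[...,2]<.07)&(np.linalg.norm(W[...,:2]-[.627,-.063],axis=-1)<.04)
print('low',m.sum(),cv2.minAreaRect(W[m][:,:2].astype(np.float32)*1000) if m.sum()>5 else '')
E
```

```text
time_s: 11.78
position: [0.391, -0.2151, 0.0625]
ee_rot: [[-0.973, -0.232, 0.007], [-0.232, 0.973, 0.002], [-0.008, 0.001, -1.0]]
contact_force: [0.1, -0.3, 0.1]
width: 0.0847
time_s: 12.65
position: [0.3902, -0.2157, 0.2374]
ee_rot: [[-0.973, -0.232, 0.012], [-0.232, 0.973, 0.0], [-0.011, -0.002, -1.0]]
contact_force: [0.1, 0.5, -0.0]
width: 0.0854
963 ((388.3562927246094, -215.50009155273438), (43.95315933227539, 23.957319259643555), 13.253689765930176) [0.09523116 0.10094867 0.10239839]
low 111 ((628.172119140625, -63.91046905517578), (44.29436492919922, 24.176807403564453), 13.39062213897705)
```

View pics/w4.png

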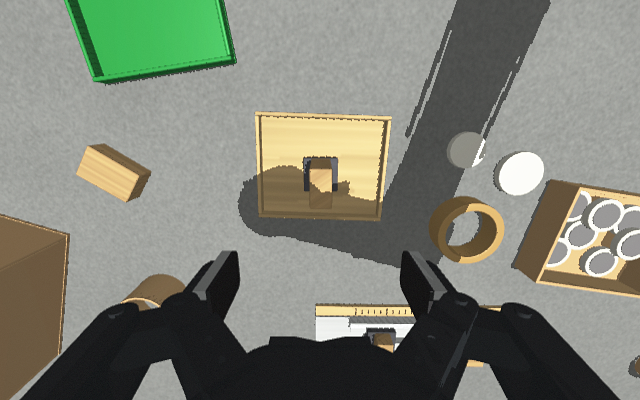

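View pics/s4z.png

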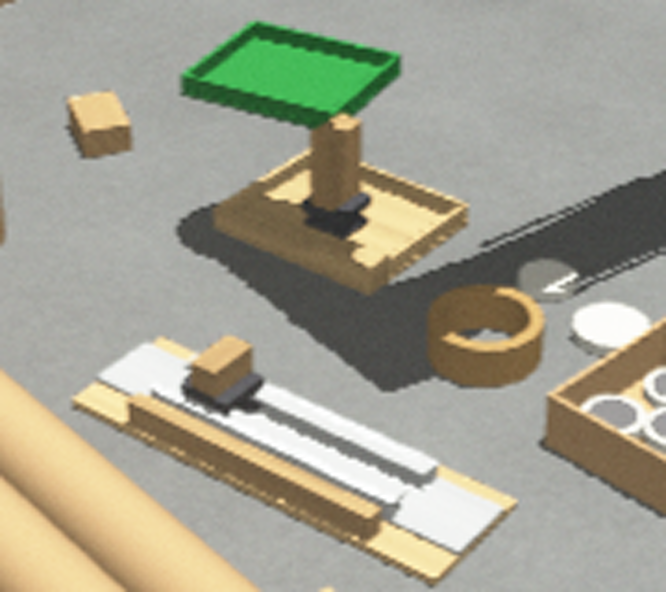

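The stop is upright in the plywood tray, at wrist (321,180). Its top is at z = 0.101 m and it is within about 2 mm of the tray's centre. The low stop has not moved and the arm is clear, so I'll hand in.

```bash
python3 -c "
from plant import ctrl
print(ctrl.close_job())"
```

```text
the job is handed in; nothing more can be done
None
```

The tall stop now stands upright in the plywood tray, and the job was handed in at about 13 s of the 42 s allowed. I gripped the stop across its 24 mm thickness and slid it about 88 mm along the track to the open end on its own side. Lifting it off there took no more than its own weight, and I let go only after feeling it touch the tray floor.

**Last checks:**
- **Position:** the stop is within about 2 mm of the tray's centre. Its top is level at about 0.101 m, as expected for standing on the tray floor.
- **Low stop:** it measured within 1 mm of where it started.
- **Gripper:** it is open and clear above the stop, with no contact force beyond noise.

No check failed. The wrist and top cameras disagreed by up to about 4 mm on where the tall stop stood before the grasp. I aimed between the two, and it made no difference. I judged that the stop was past the lips from the scene picture and the distance it had slid, about 0.14 m from the track's middle. I did not measure that with the top camera.

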